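Check a cover face for rock with a straightedge and seat the proud dowel

TASK

Take the straightedge by its grip block, set it softly lengthwise down the middle of the cover's face, over both dowels, pushing no dowel in, and let go. Press its left end (as the robot sees it) lightly down onto the face, then its right end, to feel how it rocks: one dowel stands proud. Then press down on the bar gently over that dowel, never harder than about 2 kg, until the dowel is home and the bar lies flat without rocking; leave the bar lying there and disturb nothing else.

Things in the scene. Friction and masses are not known exactly. Their poses are not given: they have to be found in the camera images.
- straightedge: loose straightedge, 0.22 kg: steel bar 26 x 210 x 10 mm, lying flat, black grip block 20 wide x 36 long x 32 high on its middle (block top 42 mm over the underside). Origin: centre of the underside; y along the bar, z up; same both ways round. Starts on the bench right of the cover, roughly along world x. Grip the block across its 20 mm; press on the bare bar top, 10 mm above the underside
- bar_end_a (a point): point on the straightedge's underside, 90 mm from its middle towards its +y end
- bar_end_b (a point): point on the straightedge's underside, 90 mm from its middle towards its -y end
- cover: flat cover fixed on the bench: grey casting 84 x 184 mm with a bright machined face 80 x 180 mm, its top 20 mm above the bench, four dark bolt heads in the corners. Origin: centre of the underside; y along its length (to the robot's left, turned by up to 0.3 rad), z up
- face_mid (a point): middle of the face, on its top (axes as the cover). On the long centre line, 44 mm left and right of it, are two steel dowels of 10 mm diameter. One (left or right, varies) stands 3 to 4 mm proud and slides stiffly straight down under 10 to 12 N to a hard stop (even if only the gripped bar is set down that hard) level with the face, and stays where pushed; the other is already home and fixed
- face_left (a point): point on the face's centre line 80 mm left (+y of the cover) of the middle: press the bar's left end above it. Laid down, the bar tips away from the proud dowel, so the end nearest that dowel rests about 4 to 5 mm up and takes 3 to 4.5 N to rock down onto the face
- face_right (a point): point on the face's centre line 80 mm right (-y of the cover) of the middle: press the bar's right end above it
- grease_pot: bystander, loose: screw-lid pot, 58 mm dia, 73 high, left. Origin at the centre of its underside
- fitting_a: bystander, loose: small hexagonal fitting, 25 mm wide, 31 high, near edge. Origin at the centre of its underside
- fitting_b: bystander, loose: small round fitting, 20 mm dia, 35 high, far left. Origin at the centre of its underside
- clip: bystander, loose: flat rail clip, 62 mm long, near left. Origin at the centre of its underside

How it is judged:
By the outcome, as a careful person would: the job done as asked, in the order asked, and still so for the second after the job is handed in, with the robot touching nothing.
It also fails if it takes over 54 s, if anything falls off the work surface, if the arm or the gripper's body presses on something with over 40 N, if the wrist force passes 120 N, or if a joint passes its speed limit or range.

ROBOT

A 6-joint arm with a two-finger parallel gripper is mounted at the origin on a cart in front of the work surface, level with it; the furniture and walls round the work are solid. World frame = base frame: x ahead of the robot, y to its left, z up, the work surface at z = 0. Lengths are in m, angles in rad, forces in N, time in s.
With the tool pointing down it reaches from about 0.375 to 0.9 m from the base axis. Payload 3.1 kg.
Tool frame: the origin (TCP) lies at the very end of the fingers, on their centre line; the grasp point (between the pads) lies 19 mm behind it (robot.grip_depth is the distance from the TCP to the grasp point, in m); z points along the fingers, y is the direction in which the jaws open and shut (so a half turn about z gives the same grasp; the last joint's range is limited). The gripper opens to 87 mm and grips with 3 to 60 N. Pads are 19 mm wide; open, the fingers measure 117 mm over their backs; the gripper's body (75 mm by 190 mm) begins 51 mm behind the grasp point.
Start: joints at [1.153, 0.527, 1.433, -0, 1.181, -0.178], TCP at [0.148, 0.607, 0.223] pointing down, gripper open.
Joint ranges: [-3.08, 3.08], [-0.75, 2.2], [0.22, 2.44], [-1.43, 4.57], [0, 2.65], [-2.85, 2.85]. Speed limits (rad/s): [2.79, 2.79, 3.14, 3.14, 3.14, 3.14].

INTERFACE

Orientations are given as a unit quaternion [x, y, z, w].
In Python, from rig import robot gives the robot as it stands.
- The arm moves only by the tool drive_tool, never from a script. Its argument "series" is a list of rows, each a list of 7 numbers: the shift along the tool's x, y, z in m, then the turn, a rotation vector about the tool's x, y, z in degrees, then the opening, from 0 (shut) to 1 (fully open). A call has 1 to 5 rows; each row shifts and turns the commanded pose from where the row before left it, along the tool's axes as they then stand; what a row does not reach is not made up. A row lasts 1/8 s, in which the tool goes at most 62.5 mm and 10.7 degrees, less where a joint would pass 70% of its speed; a pose out of reach is approached as far as the arm can. A call is refused whole if a number of a shift passes 0.0625 or a number of a turn 10.7, either way. A call with a gripper value outside its range is refused whole. The fingers move at their own pace and stop on an object; "squeeze" is the grip in N (left out, the last holds). Time passes only in rows, so rows that do not move let the fingers close. It gives the time, the measured TCP pose, the force and the opening at its end, in the units of the state.
- robot.get_obs(): the state, without advancing time (a new reading comes with each control period).
- robot.camera(name): name is "scene" or "side" or "wrist"; returns (picture, depth): 384x512x3 uint8, blue, green, red; 384x512 float32, m along the optical axis (not along the pixel's ray), 0 where there is no reading.
- robot.camera_model(name): a dict with "fx", "fy", "cx", "cy" (pixels), "k1" (the pictures are not rectified: a ray, as slopes to the right and down, at radius r is drawn at 1 + k1 r^2 times it, then the intrinsics apply), "R" (3x3) and "t" (3): a world point X has camera coordinates R X + t. Camera axes: x right, y down, z forward; pixel columns grow to the right and rows downward; lengths in m; the calibration is good to about 2 mm. A picture is of the moment at which its call begins: read the wrist's pose just before it. camera_model takes no time and is no camera call; for the wrist camera it gives the pose at the moment of the call.
- robot.hand_in(): hands the job in, once; it reports no verdict.
The state is a dict: "time": time; "q": joint angles; "joint_velocities": joint speeds; "joint_torque": joint torques, N m; "position": TCP position; "tool_rot": TCP orientation; "ft_force": force on the tool from outside, world axes, zero at the start; "moment": the same for the moment, N m; "grip_width": finger opening in m.
Only numpy, scipy, OpenCV 4.12 (cv2) and the standard library are available. Lean on these libraries where they do the work, as an engineer would, in place of code of your own. Each camera call takes 0.05 s, during which the arm holds its last target. There are 200 camera calls.

## Working session

There is one attempt and no reset: what is moved stays moved. The work goes in short steps, Python scripts to look and compute and a tool call to move; the robot and the scene stay as the last step left them, time stands still between calls to the robot, and variables do not carry over. Pictures are saved under pics/ and viewed, about 8 in all and at most 12, crops included, and the job is handed in when it is done.

Besides the shell and the picture viewer there is one more tool, called after "Call:" in YAML: its name, and indented under it one key for each argument. drive_tool: Moves the arm, as the interface text tells. Its arguments: {"type":"object","properties":{"series":{"type":"array"},"squeeze":{"type":"number"}},"required":["series"]}

```bash
mkdir -p pics; cat > h.py <<'E'
import numpy as np, cv2
from rig import robot
from scipy.spatial.transform import Rotation as Rn
def ray(m,u,v):
    x=np.array([(u-m["cx"])/m["fx"],(v-m["cy"])/m["fy"]]);s=x.copy()
    for _ in range(20): s=x/(1+m["k1"]*(s@s))
    R=np.array(m["R"]);t=np.array(m["t"])
    return -R.T@t, R.T@np.array([s[0],s[1],1.])
def onz(m,u,v,z):
    o,d=ray(m,u,v); return o+d*(z-o[2])/d[2]
def proj(m,X):
    p=np.array(m["R"])@X+np.array(m["t"]);s=p[:2]/p[2];s=s*(1+m["k1"]*(s@s))
    return s[0]*m["fx"]+m["cx"],s[1]*m["fy"]+m["cy"]
E
python3 - <<'E'
from h import *
o=robot.get_obs();print({k:np.round(o[k],3) for k in o})
ims=[]
for n in("scene","side"):
    m=robot.camera_model(n);p,d=robot.camera(n);np.savez(f"{n}0.npz",p=p,d=d);cv2.imwrite(f"pics/{n}0.png",p)
    print(n,{k:np.round(m[k],3).tolist() for k in m}, (-np.array(m["R"]).T@m["t"]).round(3))
E
```

```text
{'time': np.float64(0.0), 'q': array([ 1.153,  0.528,  1.434,  0.   ,  1.181, -0.178]), 'joint_velocities': array([-0.   ,  0.001, -0.001, -0.001,  0.001,  0.002]), 'joint_torque': array([ 1.0000e-03, -4.4005e+01, -1.7659e+01,  6.4000e-02,  5.8000e-02,
       -0.0000e+00]), 'position': array([0.148, 0.607, 0.222]), 'tool_rot': array([ 0.119,  0.993, -0.001, -0.   ]), 'ft_force': array([ 0.032, -0.316, -0.496]), 'moment': array([-0.01 , -0.002, -0.041]), 'grip_width': np.float64(0.087)}
scene {'fx': 372.345, 'fy': 372.345, 'cx': 253.533, 'cy': 195.206, 'k1': 0.006, 'R': [[0.844, -0.535, -0.011], [-0.294, -0.446, -0.845], [0.448, 0.717, -0.534]], 't': [-0.461, 0.255, 0.763]} [ 0.123 -0.68   0.618]
side {'fx': 407.076, 'fy': 407.076, 'cx': 263.753, 'cy': 189.88, 'k1': -0.087, 'R': [[-0.942, -0.335, -0.024], [-0.191, 0.592, -0.783], [0.276, -0.734, -0.621]], 't': [0.582, 0.105, 0.94]} [0.309 0.822 0.68 ]
```

View pics/scene0.png

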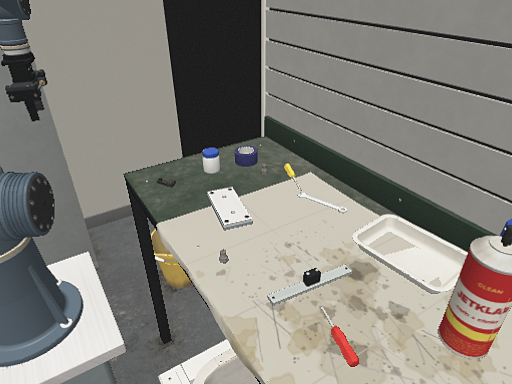

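View pics/side0.png

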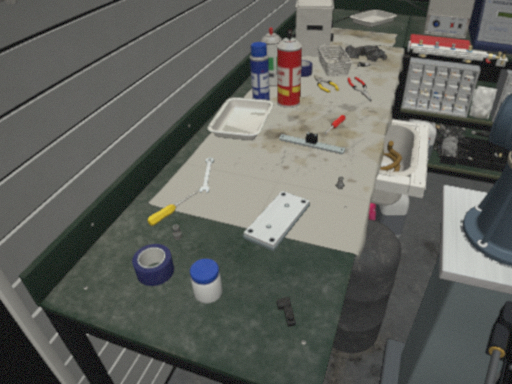

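The scene view shows the cover at about (230,207) and the bar with its black block at (312,277). In the side view they are at (278,219) and (312,140). The arm is clear of both.

```bash
python3 - <<'E'
from h import *
rois={"scene":{"cover":(200,180,258,232,.02),"bar":(262,258,358,308,.01)},"side":{"cover":(240,188,315,250,.02),"bar":(274,128,350,156,.01)}}
out=[]
for n in rois:
    f=np.load(n+"0.npz");p=f["p"];m=robot.camera_model(n)
    hsv=cv2.cvtColor(p,cv2.COLOR_BGR2HSV)
    for k,(a,b,c,d,z) in rois[n].items():
        sub=hsv[b:d,a:c]
        # bench cream has saturation; metal is neutral
        mk=((sub[...,1]<26)&(sub[...,2]>(190 if k=="cover" else 120))).astype(np.uint8)
        nb,l,st,_=cv2.connectedComponentsWithStats(mk)
        i=1+st[1:,4].argmax();mm=(l==i)
        if k=="bar": mm=mk>0
        cs,_=cv2.findContours(mm.astype(np.uint8),0,1)
        pts=np.vstack([q.reshape(-1,2) for q in cs if k=="cover" or len(q)>12])+[a,b]
        w=np.array([onz(m,u,v,z)[:2] for u,v in pts],np.float32)
        r=cv2.minAreaRect(w*1000);print(n,k,np.round(r[0],1),np.round(r[1],1),round(r[2],1))
        vis=p[b:d,a:c].copy();vis[mm]=vis[mm]//2+np.array([0,127,0],np.uint8)
        out.append(cv2.resize(np.hstack([p[b:d,a:c],vis]),(400,150*2 if k=="cover" else 200),interpolation=0))
    a,b,c,d,_=rois[n]["bar"];s=hsv[b:d,a:c];ys,xs=np.where(s[...,2]<45)
    print("block",onz(m,xs.mean()+a,ys.mean()+b,.026).round(4),len(xs))
cv2.imwrite("pics/m.png",np.vstack([np.hstack([out[0],out[2]]),np.hstack([out[1],out[3]])]))
E
```

```text
scene cover [531.  108.6] [223.6 161.8] 57.2
scene bar [ 542.6 -232.3] [150.  206.5] 57.0
block [ 0.5446 -0.2403  0.026 ] 182
side cover [537.5 125.7] [177.7  78.6] 78.0
side bar [ 549.8 -245.4] [226.4 159.5] 17.8
block [ 0.5458 -0.2347  0.026 ] 73
```

View pics/m.png

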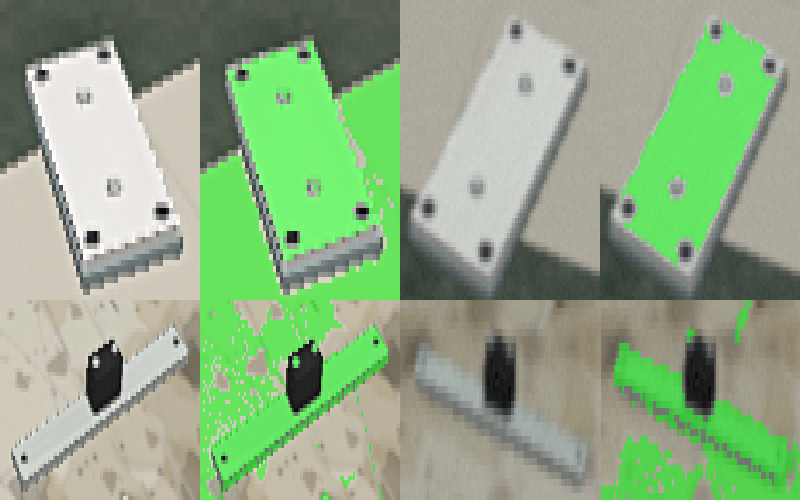

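Call:
drive_tool:
  series:
    - [-0.049,-0.0375,0,0,0,0,1]
    - [-0.049,-0.0375,0,0,0,0,1]
    - [-0.049,-0.0375,0,0,0,0,1]
    - [-0.049,-0.0375,0,0,0,0,1]
    - [-0.049,-0.0375,0,0,0,0,1]

```text
time: 0.72
position: [0.3423, 0.3654, 0.2224]
tool_rot: [0.119, 0.993, -0.0, -0.0]
ft_force: [1.0, -0.3, 0.0]
grip_width: 0.0871
```

Call:
drive_tool:
  series:
    - [-0.049,-0.0375,0,0,0,0,1]
    - [-0.049,-0.0375,0,0,0,0,1]
    - [-0.049,-0.0375,0,0,0,0,1]
    - [-0.049,-0.0375,0,0,0,0,1]
    - [-0.03,-0.02,0,0,0,0,1]

```text
time: 1.35
position: [0.5225, 0.1458, 0.2223]
tool_rot: [0.12, 0.993, -0.0, 0.0]
ft_force: [0.3, 0.4, -0.5]
grip_width: 0.0868
```

```bash
cat >> h.py <<'E'
def st():
    o=robot.get_obs();R=Rn.from_quat(o["tool_rot"]).as_matrix()
    print("t",round(float(o["time"]),2),"pos",np.round(o["position"],4),"x",R[:,0].round(3),"y",R[:,1].round(3),"F",np.round(o["ft_force"],1),"M",np.round(o["moment"],2),"w",round(float(o["grip_width"]),4),"q",np.round(o["q"],2));return o,R
def need(pos,head=None):
    "tool-axis shift to world TCP pos, and rotation about tool z (deg) so tool y has heading head"
    o=robot.get_obs();R=Rn.from_quat(o["tool_rot"]).as_matrix()
    h=np.degrees(np.arctan2(R[1,1],R[0,1]))
    print("shift",(R.T@(np.array(pos)-o["position"])).round(4),"head",h.round(2),"turn z", None if head is None else -((head-h+180)%360-180))
def wrist(tag):
    robot.get_obs();m=robot.camera_model("wrist");p,d=robot.camera("wrist")
    cv2.imwrite(f"pics/{tag}.png",p);np.savez(tag+".npz",p=p,d=d,**m);return m,p,d
E
python3 - <<'E'
from h import *
st();m,p,d=wrist("w1");print((-np.array(m["R"]).T@m["t"]).round(3),np.round(m["R"],2),m["fx"],m["k1"])
print(proj(m,np.array([.5375,.126,.02])))
E
```

```text
t 1.35 pos [0.5225 0.1458 0.2223] x [-0.971  0.239 -0.   ] y [ 0.239  0.971 -0.   ] F [ 0.3  0.4 -0.5] M [ 0.01 -0.05 -0.01] w 0.0868 q [ 0.07  0.42  1.64 -0.    1.08 -1.26]
[0.454 0.162 0.385] [[ 0.24  0.97 -0.  ]
 [ 0.94 -0.23  0.26]
 [ 0.25 -0.06 -0.97]] 329.92225693037267 -0.026473789292709583
(np.float64(244.91676143864532), np.float64(190.38623355134254))
```

View pics/w1.png

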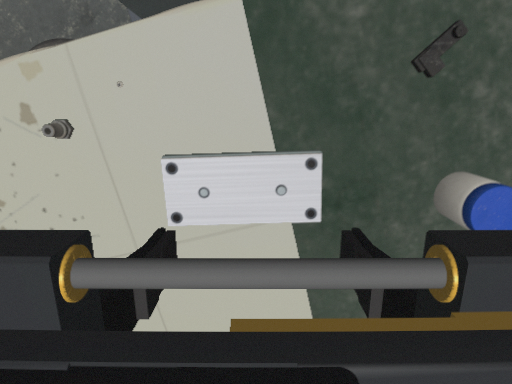

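The wrist view shows the cover square on, with bolts at (172,169), (311,164), (176,217) and (311,213). The dowels are at (204,192) and (281,190), and the fingers are clear below.

```bash
python3 - <<'E'
from h import *
f=np.load("w1.npz");p=f["p"];m=f
g=cv2.cvtColor(p,cv2.COLOR_BGR2GRAY)
def cen(u,v,r=8,thr=90):
    s=g[v-r:v+r+1,u-r:u+r+1].astype(float);w=np.clip(thr-s,0,None);yy,xx=np.mgrid[-r:r+1,-r:r+1]
    return u+(w*xx).sum()/w.sum(),v+(w*yy).sum()/w.sum()
B=[onz(m,*cen(*q),.022) for q in((172,169),(311,164),(176,217),(311,213))]
B=np.array(B);print("bolts",B.round(4),"mean",B.mean(0).round(4))
D=np.array([onz(m,*cen(*q,thr=185),.021) for q in((204,192),(281,190))]);print("dowels",D.round(4),D.mean(0).round(4),np.linalg.norm(D[1]-D[0]))
for V in(D[1]-D[0],B[1]-B[0]+B[3]-B[2]): print("heading",np.degrees(np.arctan2(V[1],V[0])))
mk=(g>190).astype(np.uint8);mk[:140]=0;mk[232:]=0;mk[:,:155]=0;mk[:,330:]=0
hs=cv2.cvtColor(p,cv2.COLOR_BGR2HSV);mk[(hs[...,1]>18)]=0
nb,l,s,_=cv2.connectedComponentsWithStats(mk);i=1+s[1:,4].argmax()
c=cv2.findContours((l==i).astype(np.uint8),0,1)[0];c=max(c,key=len).reshape(-1,2)
w=np.array([onz(m,u,v,.02)[:2] for u,v in c],np.float32);print("face",cv2.minAreaRect(w*1000))
cr=cv2.resize(p[145:235,155:335],None,fx=4,fy=4,interpolation=cv2.INTER_CUBIC);cv2.imwrite("pics/w1c.png",cr)
need([.52,-.235,.2223])
E
```

```text
bolts [[0.4925 0.0526 0.022 ]
 [0.5248 0.2049 0.022 ]
 [0.5491 0.0405 0.022 ]
 [0.5815 0.193  0.022 ]] mean [0.537  0.1228 0.022 ]
dowels [[0.528  0.0798 0.021 ]
 [0.5454 0.1658 0.021 ]] [0.5367 0.1228 0.021 ] 0.08772766532568434
heading 78.57620840537031
heading 78.01657669739848
face ((536.9998779296875, 122.7333755493164), (178.2344970703125, 78.43682861328125), 78.01978302001953)
shift [-0.085  -0.3686  0.0011] head 76.09 turn z None
```

View pics/w1c.png

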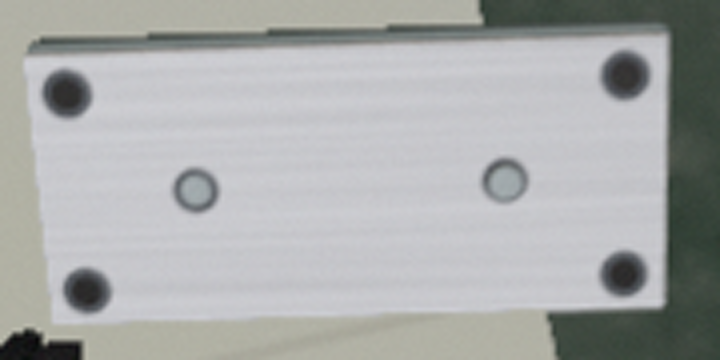

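The crop confirms both dowels on the centre line, at (195,190) and (505,180). The cover sits at about (0.537, 0.1228), heading 78.0°. Next is the bar.

Call:
drive_tool:
  series:
    - [-0.012,-0.061,0,0,0,0,1]
    - [-0.012,-0.061,0,0,0,0,1]
    - [-0.012,-0.061,0,0,0,0,1]
    - [-0.012,-0.061,0,0,0,0,1]
    - [-0.012,-0.061,0,0,0,0,1]

```text
time: 2.02
position: [0.5065, -0.1636, 0.2223]
tool_rot: [0.119, 0.993, 0.0, -0.0]
ft_force: [0.3, 0.4, 0.3]
grip_width: 0.0869
```

Call:
drive_tool:
  series:
    - [-0.012,-0.061,0,0,0,0,1]
    - [0,0,0,0,0,0,1]
    - [0,0,0,0,0,0,1]

```text
time: 2.4
position: [0.5036, -0.2236, 0.222]
tool_rot: [0.12, 0.993, 0.001, -0.001]
ft_force: [-0.6, 1.7, -0.4]
grip_width: 0.087
```

```bash
python3 - <<'E'
from h import *
st();m,p,d=wrist("w2")
E
```

```text
t 2.4 pos [ 0.5036 -0.2236  0.222 ] x [-0.971  0.237  0.002] y [0.237 0.971 0.001] F [-0.6  1.7 -0.4] M [-0.01  0.01 -0.01] w 0.087 q [-0.62  0.43  1.62  0.    1.1  -1.95]
```

View pics/w2.png

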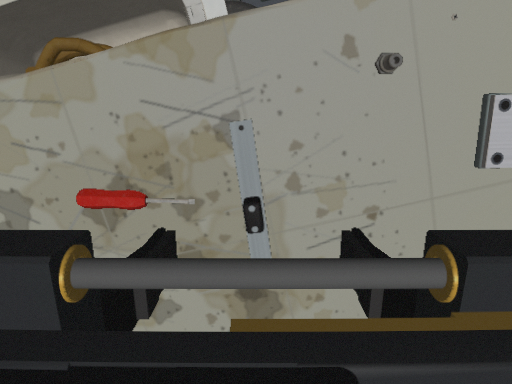

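The bar runs from (242,122) down past (260,258). The block is at (254,214), with two bright screws on its top at (252,208) and (255,229).

```bash
python3 - <<'E'
from h import *
m=np.load("w2.npz");p=m["p"];g=cv2.cvtColor(p,cv2.COLOR_BGR2GRAY);h=cv2.cvtColor(p,cv2.COLOR_BGR2HSV)
mk=(g<70).astype(np.uint8);mk[:190]=0;mk[240:]=0;mk[:,:235]=0;mk[:,280:]=0
mk=cv2.morphologyEx(mk,cv2.MORPH_CLOSE,np.ones((7,7)))
c=max(cv2.findContours(mk,0,1)[0],key=len).reshape(-1,2)
for z in(.042,.03):
    w=np.array([onz(m,u,v,z)[:2] for u,v in c],np.float32)*1000
    print("block",z,cv2.minAreaRect(w),w.min(0),w.max(0))
bl=(h[...,0]>85)&(h[...,0]<130)&(h[...,1]>12)&(g>110)
L=[];Rr=[]
for v in list(range(132,192))+list(range(240,254)):
    x=np.where(bl[v,215:290])[0]+215
    if len(x)>10: L.append(onz(m,x.min()-.5,v,.01));Rr.append(onz(m,x.max()+.5,v,.01))
L,Rr=np.array(L),np.array(Rr);print(len(L))
for A in(L,Rr):
    k=cv2.fitLine(A[:,:2].astype(np.float32),cv2.DIST_HUBER,0,.01,.01).ravel();print("head",np.degrees(np.arctan2(k[1],k[0])),k[2:], "y at x=.545",k[3]+(.545-k[2])*k[1]/k[0])
for v in range(112,130): 
    if bl[v,228:258].sum()>8: print("near end row",v,onz(m,242,v,.01).round(4));break
for u,v in((252,208),(255,229)): print("screw",onz(m,u,v,.042).round(4))
E
```

```text
block 0.042 ((541.9485473632812, -239.25003051757812), (19.863182067871094, 41.1479606628418), 84.11083221435547) [ 521.3616  -250.80293] [ 562.34686 -227.8847 ]
block 0.03 ((545.6737060546875, -240.359130859375), (20.557851791381836, 42.58696365356445), 84.1108169555664) [ 524.3668  -252.31606] [ 566.7854  -228.59631]
74
head -5.653297 [ 0.5225662  -0.24961896] y at x=.545 -0.2518397
head -5.796517 [ 0.5283048  -0.22629604] y at x=.545 -0.22799085
near end row 121 [ 0.443  -0.2273  0.01  ]
screw [ 0.5341 -0.2382  0.042 ]
screw [ 0.5584 -0.2409  0.042 ]
```

```bash
python3 - <<'E'
from h import *
need([.546,-.2398,.016],84.3)
E
```

```text
shift [-0.0455 -0.0068  0.206 ] head 76.35 turn z -7.950077751963761
```

Call:
drive_tool:
  series:
    - [-0.0455,-0.0068,0.03,0,0,-7.95,0.5]
    - [0,0,0.06,0,0,0,0.5]
    - [0,0,0.06,0,0,0,0.5]
    - [0,0,0,0,0,0,0.5]

```text
time: 2.95
position: [0.5431, -0.2368, 0.0674]
tool_rot: [0.049, 0.999, 0.004, -0.006]
ft_force: [0.4, 0.1, 0.2]
grip_width: 0.055
```

```bash
python3 - <<'E'
from h import *
st();need([.546,-.2398,.016],84.3)
E
```

```text
t 2.95 pos [ 0.5431 -0.2368  0.0674] x [-0.995  0.097  0.012] y [0.097 0.995 0.007] F [0.4 0.1 0.2] M [0.06 0.03 0.03] w 0.055 q [-0.6   0.7   1.62  0.    0.83 -2.07]
shift [-0.0039 -0.0031  0.0514] head 84.41 turn z 0.108792293427598
```

Call:
drive_tool:
  series:
    - [0,0,0.025,0,0,0,0.5]
    - [0,0,0.008,0,0,0,0.5]
    - [0,0,0,0,0,0,0.5]
    - [0,0,0,0,0,0,0.5]

```text
time: 3.45
position: [0.5479, -0.2419, 0.0415]
tool_rot: [0.05, 0.999, -0.001, 0.001]
ft_force: [0.8, -0.3, 0.2]
grip_width: 0.0436
```

```bash
python3 - <<'E'
from h import *
st();need([.546,-.2398,.016],84.3)
E
```

```text
t 3.45 pos [ 0.5479 -0.2419  0.0415] x [-0.995  0.099 -0.003] y [ 0.099  0.995 -0.002] F [ 0.8 -0.3  0.2] M [ 0.05 -0.01 -0.04] w 0.0436 q [-0.6   0.74  1.63  0.    0.77 -2.07]
shift [0.0022 0.002  0.0255] head 84.29 turn z -0.009546012509929369
```

Call:
drive_tool:
  series:
    - [0.0018,0.002,0.012,0,0,0,0.5]
    - [0,0,0.011,0,0,0,0.5]
    - [0,0,0,0,0,0,0.5]
    - [0,0,0,0,0,0,0.5]

```text
time: 3.95
position: [0.5452, -0.2394, 0.0162]
tool_rot: [0.05, 0.999, 0.0, -0.0]
ft_force: [-0.0, 0.2, 0.8]
grip_width: 0.0436
```

Call:
drive_tool:
  series:
    - [0,0,0,0,0,0,0]
    - [0,0,0,0,0,0,0]
    - [0,0,0,0,0,0,0]
    - [0,0,0,0,0,0,0]
  squeeze: 25

```text
time: 4.45
position: [0.5454, -0.2394, 0.0167]
tool_rot: [0.05, 0.999, -0.0, 0.0]
ft_force: [0.3, 0.5, -0.1]
grip_width: 0.0197
```

```bash
python3 - <<'E'
from h import *
st();wrist("w3")
E
```

```text
t 4.45 pos [ 0.5454 -0.2394  0.0167] x [-0.995  0.1   -0.   ] y [ 0.1    0.995 -0.   ] F [ 0.3  0.5 -0.1] M [ 0.01 -0.01  0.02] w 0.0197 q [-0.6   0.78  1.64 -0.    0.72 -2.07]
```

Call:
drive_tool:
  series:
    - [0,0,-0.02,0,0,0,0]
    - [0,0,-0.04,0,0,0,0]
    - [0,0,-0.03,0,0,0,0]
  squeeze: 35

```text
time: 4.88
position: [0.5451, -0.2393, 0.1074]
tool_rot: [0.05, 0.999, 0.0, -0.0]
ft_force: [-0.1, 0.3, -2.0]
grip_width: 0.0197
```

```bash
python3 - <<'E'
from h import *
o,R=st()
# base: commanded lateral = present; 10 rows turning 9.63, world shift
R=Rn.from_euler('z',84.3-90,degrees=True).as_matrix()@np.array([[-1,0,0],[0,1,0],[0,0,-1]])
d=np.array([.537,.1228,0])-o["position"];d[2]=0
for i in range(10):
    print((R.T@d/10).round(4));R=R@Rn.from_euler('z',9.63,degrees=True).as_matrix()
print(R.round(3))
E
```

```text
t 4.88 pos [ 0.5451 -0.2393  0.1074] x [-0.995  0.1    0.   ] y [0.1   0.995 0.   ] F [-0.1  0.3 -2. ] M [ 0.02 -0.02 -0.05] w 0.0197 q [-0.6   0.64  1.61 -0.    0.9  -2.07]
[0.0044 0.0359 0.    ]
[0.0104 0.0347 0.    ]
[0.016  0.0325 0.    ]
[0.0212 0.0293 0.    ]
[0.0258 0.0254 0.    ]
[0.0297 0.0207 0.    ]
[0.0328 0.0154 0.    ]
[0.0349 0.0097 0.    ]
[0.036  0.0038 0.    ]
[ 0.0361 -0.0023  0.    ]
[[ 0.208  0.978  0.   ]
 [ 0.978 -0.208  0.   ]
 [ 0.     0.    -1.   ]]
```

Tool x ends up along the cover's long axis, pointing to the robot's left.

Call:
drive_tool:
  series:
    - [0.0044,0.0359,0,0,0,9.63,0]
    - [0.0104,0.0347,0,0,0,9.63,0]
    - [0.016,0.0325,0,0,0,9.63,0]
    - [0.0212,0.0293,0,0,0,9.63,0]
    - [0.0258,0.0254,0,0,0,9.63,0]

```text
time: 5.5
position: [0.5408, -0.0572, 0.1062]
tool_rot: [0.456, 0.89, -0.0, -0.0]
ft_force: [0.5, -0.1, -1.9]
grip_width: 0.0199
```

Call:
drive_tool:
  series:
    - [0.0297,0.0207,0,0,0,9.63,0]
    - [0.0328,0.0154,0,0,0,9.63,0]
    - [0.0349,0.0097,0,0,0,9.63,0]
    - [0.036,0.0038,0,0,0,9.63,0]
    - [0.0361,-0.0023,0,0,0,9.63,0]

```text
time: 6.12
position: [0.5367, 0.1237, 0.1062]
tool_rot: [0.779, 0.627, -0.0, -0.0]
ft_force: [0.2, 0.3, -1.7]
grip_width: 0.0197
```

Call:
drive_tool:
  series:
    - [0,0,0.03,0,0,0,0]
    - [0,0,0,0,0,0,0]
    - [0,0,0,0,0,0,0]
    - [0,0,0,0,0,0,0]

```text
time: 6.62
position: [0.538, 0.1221, 0.0774]
tool_rot: [0.778, 0.629, 0.001, 0.0]
ft_force: [-0.2, -0.5, -0.7]
grip_width: 0.0197
```

```bash
python3 - <<'E'
from h import *
st();need([.537,.1228,.0767],-11.98);m,p,d=wrist("w4")
for n in("side","scene"):
    q,_=robot.camera(n);np.savez(n+"4.npz",p=q)
cv2.imwrite("pics/w4b.png",np.hstack([p[60:260,130:390],cv2.resize(q[150:250,180:310],(260,200))]))
E
```

```text
t 6.62 pos [0.538  0.1221 0.0774] x [0.209 0.978 0.   ] y [ 0.978 -0.209  0.002] F [-0.2 -0.5 -0.7] M [-0.06  0.07 -0.06] w 0.0197 q [ 0.02  0.64  1.74 -0.    0.76  0.23]
shift [ 0.0005 -0.0011  0.0007] head -12.08 turn z -0.1010492104156242
```

View pics/w4b.png

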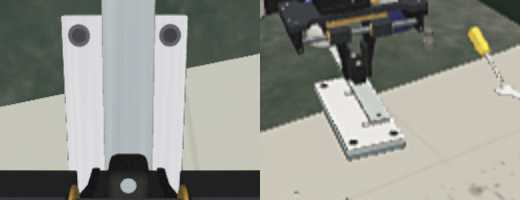

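The bar is centred across the cover, with equal gaps on each side (about 30 px each in the crop). Now I'll lower it and approach contact in small steps.

Call:
drive_tool:
  series:
    - [0.0005,-0.001,0.015,0,0,0,0]
    - [0,0,0.013,0,0,0,0]
    - [0,0,0.004,0,0,0,0]
    - [0,0,0,0,0,0,0]
    - [0,0,0,0,0,0,0]

```text
time: 7.4
position: [0.5367, 0.1233, 0.0446]
tool_rot: [0.777, 0.629, 0.0, 0.0]
ft_force: [-0.3, 0.1, -2.9]
grip_width: 0.0193
```

Call:
drive_tool:
  series:
    - [0,0,0.001,0,0,0,0]
    - [0,0,0,0,0,0,0]
    - [0,0,0,0,0,0,0]

```text
time: 7.78
position: [0.5365, 0.1233, 0.0437]
tool_rot: [0.777, 0.629, 0.0, 0.0]
ft_force: [-0.4, -0.7, -2.2]
grip_width: 0.0198
```

Call:
drive_tool:
  series:
    - [0,0,0.0005,0,0,0,0]
    - [0,0,0,0,0,0,0]
    - [0,0,0,0,0,0,0]

```text
time: 8.15
position: [0.5364, 0.1233, 0.043]
tool_rot: [0.777, 0.629, -0.0, -0.0]
ft_force: [0.0, 0.0, -1.7]
grip_width: 0.0201
```

```bash
python3 - <<'E'
from h import *
st();need([.537,.1228,.0410],-11.98)
E
```

```text
t 8.15 pos [0.5364 0.1233 0.043 ] x [ 0.209  0.978 -0.   ] y [ 0.978 -0.209 -0.   ] F [ 0.   0.  -1.7] M [-0.14  0.05 -0.  ] w 0.0201 q [ 0.02  0.7   1.75 -0.    0.69  0.23]
shift [-0.0003  0.0007  0.002 ] head -12.03 turn z -0.05494597435472315
```

Call:
drive_tool:
  series:
    - [0,0.0005,0.0005,0,0,0,0]
    - [0,0,0,0,0,0,0]
    - [0,0,0,0,0,0,0]

```text
time: 8.52
position: [0.5369, 0.1232, 0.0425]
tool_rot: [0.777, 0.629, -0.0, -0.0]
ft_force: [0.6, -0.0, -2.1]
grip_width: 0.0204
```

Call:
drive_tool:
  series:
    - [0,0,0.0005,0,0,0,0]
    - [0,0,0,0,0,0,0]
    - [0,0,0,0,0,0,0]

```text
time: 8.9
position: [0.5369, 0.1232, 0.042]
tool_rot: [0.777, 0.629, -0.0, 0.0]
ft_force: [0.4, 0.4, -2.0]
grip_width: 0.0202
```

```bash
python3 - <<'E'
from h import *
st()
E
```

```text
t 8.9 pos [0.5369 0.1232 0.042 ] x [ 0.208  0.978 -0.   ] y [ 0.978 -0.208  0.   ] F [ 0.4  0.4 -2. ] M [-0.12  0.02  0.02] w 0.0202 q [ 0.02  0.7   1.75 -0.    0.69  0.23]
```

Call:
drive_tool:
  series:
    - [0,0,0.0005,0,0,0,0]
    - [0,0,0,0,0,0,0]
    - [0,0,0,0,0,0,0]

```text
time: 9.28
position: [0.5369, 0.1232, 0.0415]
tool_rot: [0.777, 0.629, 0.0, 0.0]
ft_force: [-1.2, -0.0, -2.8]
grip_width: 0.0198
```

Call:
drive_tool:
  series:
    - [0,0,0.0005,0,0,0,0]
    - [0,0,0,0,0,0,0]
    - [0,0,0,0,0,0,0]

```text
time: 9.65
position: [0.5369, 0.1232, 0.041]
tool_rot: [0.777, 0.629, -0.0, -0.0]
ft_force: [-0.2, 0.2, -1.8]
grip_width: 0.0194
```

```bash
python3 - <<'E'
from h import *
st()
E
```

```text
t 9.65 pos [0.5369 0.1232 0.041 ] x [0.208 0.978 0.   ] y [ 0.978 -0.208 -0.   ] F [-0.2  0.2 -1.8] M [-0.12  0.06 -0.05] w 0.0194 q [0.02 0.7  1.75 0.   0.68 0.23]
```

Call:
drive_tool:
  series:
    - [0,0,0.0004,0,0,0,0]
    - [0,0,0,0,0,0,0]
    - [0,0,0,0,0,0,0]

```text
time: 10.02
position: [0.5369, 0.1232, 0.0407]
tool_rot: [0.777, 0.629, 0.0, 0.0]
ft_force: [1.1, -0.8, -0.9]
grip_width: 0.0197
```

```bash
python3 - <<'E'
from h import *
st()
E
```

```text
t 10.03 pos [0.5369 0.1232 0.0407] x [ 0.208  0.978 -0.   ] y [ 0.978 -0.208  0.   ] F [ 1.1 -0.8 -0.9] M [-0.09  0.11  0.02] w 0.0197 q [ 0.02  0.7   1.75 -0.    0.68  0.23]
```

Call:
drive_tool:
  series:
    - [0,0,0.0003,0,0,0,0]
    - [0,0,0,0,0,0,0]
    - [0,0,0,0,0,0,0]

```text
time: 10.4
position: [0.5369, 0.1231, 0.0404]
tool_rot: [0.777, 0.629, 0.0, 0.0]
ft_force: [-0.1, 0.2, -0.9]
grip_width: 0.0199
```

```bash
python3 - <<'E'
from h import *
st()
E
```

```text
t 10.4 pos [0.5369 0.1231 0.0404] x [ 0.208  0.978 -0.   ] y [ 0.978 -0.208  0.   ] F [-0.1  0.2 -0.9] M [-0.08  0.11  0.02] w 0.0199 q [ 0.02  0.71  1.75 -0.    0.68  0.23]
```

Contact: Fz rose from −2.0 to −0.9 N. I'll release here and retreat.

Call:
drive_tool:
  series:
    - [0,0,0,0,0,0,0.3]
    - [0,0,0,0,0,0,0.5]
    - [0,0,0,0,0,0,0.5]
    - [0,0,-0.02,0,0,0,0.5]
    - [0,0,-0.04,0,0,0,0.5]

```text
time: 11.02
position: [0.5356, 0.1231, 0.0996]
tool_rot: [0.777, 0.629, -0.002, -0.001]
ft_force: [-0.1, -0.2, 0.7]
grip_width: 0.0428
```

Call:
drive_tool:
  series:
    - [-0.03,0,-0.06,0,0,0,0]
    - [-0.03,0,-0.06,0,0,0,0]
    - [0,0,0,0,0,0,0]
    - [0,0,0,0,0,0,0]

```text
time: 11.52
position: [0.5247, 0.0686, 0.2119]
tool_rot: [0.777, 0.629, -0.0, -0.0]
ft_force: [-0.1, 0.0, -0.7]
grip_width: 0.0112
```

```bash
python3 - <<'E'
from h import *
st();m,p,d=wrist("w5")
qs=[robot.camera(n)[0] for n in("side","scene")]
for n,q in zip(("side","scene"),qs): np.savez(n+"5.npz",p=q)
print((-np.array(m["R"]).T@m["t"]).round(3))
a=cv2.resize(qs[0][180:260,225:330],(400,300),interpolation=cv2.INTER_CUBIC);b=cv2.resize(qs[1][175:240,190:270],(400,300),interpolation=cv2.INTER_CUBIC)
cv2.imwrite("pics/v5.png",np.hstack([p,np.vstack([a,b])[:384*600//384][:384] if 0 else cv2.resize(np.vstack([a,b]),(256,384))]))
E
```

```text
t 11.53 pos [0.5247 0.0686 0.2119] x [0.209 0.978 0.   ] y [ 0.978 -0.209 -0.001] F [-0.1  0.  -0.7] M [-0.09  0.06  0.01] w 0.0112 q [-0.08  0.41  1.68  0.    1.05  0.13]
[0.54  0.137 0.375]
```

View pics/v5.png

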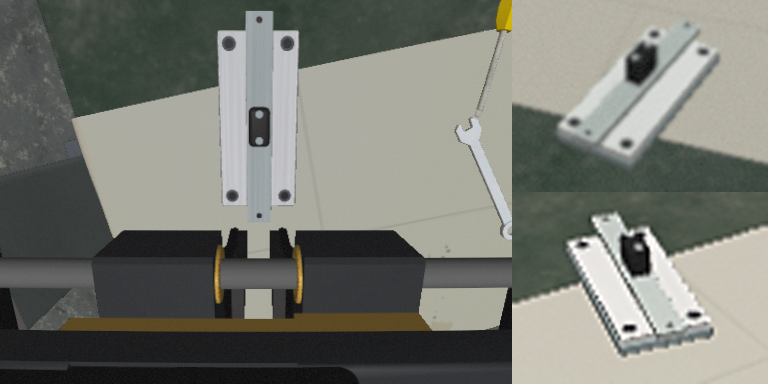

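The bar lies centred down the cover, end holes at (259,19) and (259,215), block at (259,126), standing freely. I'll work out its pose and the press points.

```bash
python3 - <<'E'
from h import *
m=np.load("w5.npz");p=m["p"];d=m["d"]
g=cv2.cvtColor(p,cv2.COLOR_BGR2GRAY)
e=np.array([onz(m,259,19,.032),onz(m,259,215,.032)]);print("holes",e.round(4),e.mean(0).round(4),np.degrees(np.arctan2(*(e[0]-e[1])[1::-1])))
def hz(u0,u1,v0,v1):
    Z=[]
    for v in range(v0,v1):
        for u in range(u0,u1):
            if d[v,u]>0:
                o,r=ray(m,u,v);Z.append((o+r*d[v,u])[2])
    return np.median(Z),len(Z)
for n,b in dict(barL=(252,267,25,40),barR=(252,267,195,208),faceL=(224,240,60,75),faceR=(226,240,165,180),faceL2=(278,292,60,75)).items(): print(n,hz(*b))
c=np.array([.537,.1228]);a=np.array([np.cos(np.radians(78.02)),np.sin(np.radians(78.02))])
for k in(80,-80,44,-44): print(k,(c+a*k/1000).round(4))
need([*(c+.08*a),.06],-11.98)
E
```

```text
holes [[0.5582 0.2182 0.032 ]
 [0.5174 0.0279 0.032 ]] [0.5378 0.1231 0.032 ] 77.91644679140676
barL (np.float64(0.03579883546911966), 225)
barR (np.float64(0.03117200534272363), 194)
faceL (np.float64(0.0209215775333903), 239)
faceR (np.float64(0.020640728894340904), 208)
faceL2 (np.float64(0.02086461896973646), 210)
80 [0.5536 0.2011]
-80 [0.5204 0.0445]
44 [0.5461 0.1658]
-44 [0.5279 0.0798]
shift [0.1353 0.002  0.1504] head -12.0 turn z -0.015149269909016994
```

Depth shows the left end 4.6 mm up, which agrees with the contact moment. Next I'll feel it with shut fingers, left end first.

Call:
drive_tool:
  series:
    - [0.045,0.0007,0,0,0,0,0]
    - [0.045,0.0007,0.03,0,0,0,0]
    - [0.045,0.0007,0.04,0,0,0,0]
    - [0,0,0.05,0,0,0,0]
    - [0,0,0.025,0,0,0,0]

```text
time: 12.3
position: [0.5523, 0.2011, 0.0625]
tool_rot: [0.776, 0.63, -0.003, -0.002]
ft_force: [-0.1, -0.5, 0.3]
grip_width: 0.0004
```

Call:
drive_tool:
  series:
    - [0,0,0,0,0,0,0]
    - [0,0,0,0,0,0,0]
    - [0,0,0,0,0,0,0]

```text
time: 12.68
position: [0.5565, 0.2002, 0.0684]
tool_rot: [0.777, 0.629, 0.001, 0.001]
ft_force: [-0.3, -0.1, 0.7]
grip_width: 0.0006
```

```bash
python3 - <<'E'
from h import *
st();need([.5536,.2011,.036],-11.98)
E
```

```text
t 12.68 pos [0.5565 0.2002 0.0684] x [0.209 0.978 0.001] y [ 0.978 -0.209  0.002] F [-0.3 -0.1  0.7] M [-0.07  0.06 -0.06] w 0.0006 q [0.16 0.69 1.64 0.   0.81 0.37]
shift [ 0.0002 -0.0031  0.0324] head -12.04 turn z -0.061811853230864244
```

Call:
drive_tool:
  series:
    - [0,-0.002,0.014,0,0,0,0]
    - [0,0,0.012,0,0,0,0]
    - [0,0,0.003,0,0,0,0]
    - [0,0,0,0,0,0,0]
    - [0,0,0,0,0,0,0]

```text
time: 13.3
position: [0.5537, 0.2005, 0.0383]
tool_rot: [0.777, 0.629, 0.0, 0.0]
ft_force: [0.0, 0.8, -0.1]
grip_width: 0.0006
```

Call:
drive_tool:
  series:
    - [0,0,0.001,0,0,0,0]
    - [0,0,0.001,0,0,0,0]
    - [0,0,0,0,0,0,0]
    - [0,0,0,0,0,0,0]

```text
time: 13.8
position: [0.5535, 0.2005, 0.0362]
tool_rot: [0.777, 0.629, 0.0, 0.0]
ft_force: [0.7, 0.1, 0.5]
grip_width: 0.0003
```

```bash
python3 - <<'E'
from h import *
st();need([.5536,.2011,.036],-11.98)
E
```

```text
t 13.8 pos [0.5535 0.2005 0.0362] x [0.208 0.978 0.   ] y [ 0.978 -0.208  0.   ] F [0.7 0.1 0.5] M [-0.12 -0.02  0.05] w 0.0003 q [ 0.16  0.74  1.66 -0.    0.74  0.37]
shift [ 0.0006 -0.      0.0002] head -12.03 turn z -0.052466004319455806
```

Call:
drive_tool:
  series:
    - [0,0,0.001,0,0,0,0]
    - [0,0,0.001,0,0,0,0]
    - [0,0,0,0,0,0,0]
    - [0,0,0,0,0,0,0]

```text
time: 14.3
position: [0.5538, 0.2007, 0.0344]
tool_rot: [0.777, 0.629, 0.0, 0.0]
ft_force: [-0.2, 0.3, 2.1]
grip_width: 0.0006
```

Call:
drive_tool:
  series:
    - [0,0,0.001,0,0,0,0]
    - [0,0,0,0,0,0,0]
    - [0,0,0,0,0,0,0]

```text
time: 14.68
position: [0.5539, 0.2008, 0.0335]
tool_rot: [0.777, 0.629, 0.001, 0.0]
ft_force: [-0.1, 3.3, 4.7]
grip_width: 0.0006
```

Call:
drive_tool:
  series:
    - [0,0,0.001,0,0,0,0]
    - [0,0,0,0,0,0,0]
    - [0,0,0,0,0,0,0]

```text
time: 15.05
position: [0.5541, 0.2011, 0.0325]
tool_rot: [0.777, 0.629, 0.001, 0.0]
ft_force: [-0.3, 3.2, 5.3]
grip_width: 0.0004
```

Call:
drive_tool:
  series:
    - [0,0,0.001,0,0,0,0]
    - [0,0,0,0,0,0,0]
    - [0,0,0,0,0,0,0]

```text
time: 15.42
position: [0.5542, 0.2012, 0.0319]
tool_rot: [0.777, 0.629, 0.001, 0.0]
ft_force: [0.2, 4.9, 7.6]
grip_width: 0.0004
```

Call:
drive_tool:
  series:
    - [0,0,0.0007,0,0,0,0]
    - [0,0,0,0,0,0,0]
    - [0,0,0,0,0,0,0]

```text
time: 15.8
position: [0.5542, 0.2012, 0.0316]
tool_rot: [0.777, 0.629, 0.001, 0.0]
ft_force: [-0.3, 4.0, 9.4]
grip_width: 0.0006
```

```bash
python3 - <<'E'
from h import *
st()
E
```

```text
t 15.8 pos [0.5542 0.2012 0.0316] x [0.209 0.978 0.001] y [ 0.978 -0.209  0.002] F [-0.3  4.   9.4] M [ 0.49  0.15 -0.01] w 0.0006 q [0.16 0.75 1.66 0.   0.73 0.37]
```

The left end rocked at about 4–5 N and then bottomed at 9 N, with the TCP stopped at 0.0316. I'll ease off and go to the right end.

Call:
drive_tool:
  series:
    - [0,0,-0.003,0,0,0,0]
    - [0,0,-0.004,0,0,0,0]
    - [0,0,-0.02,0,0,0,0]
    - [0,0,-0.04,0,0,0,0]
    - [-0.03,0,-0.01,0,0,0,0]

```text
time: 16.42
position: [0.5485, 0.1717, 0.1091]
tool_rot: [0.776, 0.63, 0.001, 0.001]
ft_force: [0.5, -1.0, -1.0]
grip_width: 0.0004
```

Call:
drive_tool:
  series:
    - [-0.045,0,0,0,0,0,0]
    - [-0.045,0,0,0,0,0,0]
    - [-0.04,0,0.02,0,0,0,0]
    - [0,0,0.03,0,0,0,0]
    - [0,0,0.01,0,0,0,0]

```text
time: 17.05
position: [0.5181, 0.0433, 0.0457]
tool_rot: [0.778, 0.629, -0.002, -0.002]
ft_force: [-0.4, 0.1, 0.1]
grip_width: 0.0002
```

Call:
drive_tool:
  series:
    - [0,0,0,0,0,0,0]
    - [0,0,0,0,0,0,0]
    - [0,0,0,0,0,0,0]

```text
time: 17.42
position: [0.5207, 0.0444, 0.0483]
tool_rot: [0.777, 0.63, 0.001, 0.001]
ft_force: [-0.1, -0.5, -1.0]
grip_width: 0.0007
```

```bash
python3 - <<'E'
from h import *
st();need([.5204,.0445,.031],-11.98)
E
```

```text
t 17.43 pos [0.5207 0.0444 0.0483] x [0.207 0.978 0.   ] y [ 0.978 -0.207  0.002] F [-0.1 -0.5 -1. ] M [-0.15  0.05 -0.  ] w 0.0007 q [-0.13  0.67  1.82 -0.    0.65  0.08]
shift [ 0.     -0.0004  0.0173] head -11.97 turn z 0.008130747649687464
```

Call:
drive_tool:
  series:
    - [0,0,0.01,0,0,0,0]
    - [0,0,0.003,0,0,0,0]
    - [0,0,0,0,0,0,0]
    - [0,0,0,0,0,0,0]

```text
time: 17.92
position: [0.5201, 0.044, 0.0344]
tool_rot: [0.777, 0.629, -0.0, -0.0]
ft_force: [0.1, -0.7, 0.5]
grip_width: 0.0007
```

Call:
drive_tool:
  series:
    - [0,0,0.001,0,0,0,0]
    - [0,0,0.001,0,0,0,0]
    - [0,0,0,0,0,0,0]
    - [0,0,0,0,0,0,0]

```text
time: 18.42
position: [0.5202, 0.044, 0.0325]
tool_rot: [0.777, 0.629, 0.0, 0.0]
ft_force: [-0.0, 0.0, -0.3]
grip_width: 0.0004
```

Call:
drive_tool:
  series:
    - [0,0,0.0007,0,0,0,0]
    - [0,0,0,0,0,0,0]
    - [0,0,0,0,0,0,0]

```text
time: 18.8
position: [0.5201, 0.044, 0.0317]
tool_rot: [0.777, 0.629, -0.0, -0.0]
ft_force: [0.2, -0.6, -0.8]
grip_width: 0.0005
```

Call:
drive_tool:
  series:
    - [0,0,0.0008,0,0,0,0]
    - [0,0,0,0,0,0,0]
    - [0,0,0,0,0,0,0]

```text
time: 19.18
position: [0.5201, 0.044, 0.0309]
tool_rot: [0.777, 0.629, -0.0, -0.0]
ft_force: [-0.5, 0.5, -0.7]
grip_width: 0.0006
```

Call:
drive_tool:
  series:
    - [0,0,0.0005,0,0,0,0]
    - [0,0,0,0,0,0,0]
    - [0,0,0,0,0,0,0]

```text
time: 19.55
position: [0.5202, 0.044, 0.0307]
tool_rot: [0.777, 0.629, 0.0, 0.0]
ft_force: [-0.7, -0.7, 4.3]
grip_width: 0.0004
```

Call:
drive_tool:
  series:
    - [0,0,0.0004,0,0,0,0]
    - [0,0,0,0,0,0,0]
    - [0,0,0,0,0,0,0]

```text
time: 19.92
position: [0.5202, 0.044, 0.0306]
tool_rot: [0.777, 0.629, 0.0, 0.0]
ft_force: [-0.5, 0.5, 6.9]
grip_width: 0.0005
```

The right end is firm from first contact, with no rock, so the left dowel is the proud one. I'll move above it.

Call:
drive_tool:
  series:
    - [0,0,-0.005,0,0,0,0]
    - [0,0,-0.05,0,0,0,0]
    - [0.03,0,-0.02,0,0,0,0]
    - [0.05,0,0,0,0,0,0]
    - [0.044,0,0.01,0,0,0,0]

```text
time: 20.55
position: [0.5473, 0.1666, 0.0961]
tool_rot: [0.777, 0.629, 0.001, 0.001]
ft_force: [0.8, 0.0, -1.0]
grip_width: 0.0003
```

Call:
drive_tool:
  series:
    - [0,0,0.04,0,0,0,0]
    - [0,0,0.01,0,0,0,0]
    - [0,0,0,0,0,0,0]
    - [0,0,0,0,0,0,0]
    - [0,0,0,0,0,0,0]

```text
time: 21.18
position: [0.5469, 0.1649, 0.0462]
tool_rot: [0.778, 0.629, 0.001, 0.001]
ft_force: [-0.2, -0.5, -0.6]
grip_width: 0.0008
```

```bash
python3 - <<'E'
from h import *
st();need([.5461,.1658,.0355],-11.98)
E
```

```text
t 21.18 pos [0.5469 0.1649 0.0462] x [0.209 0.978 0.001] y [ 0.978 -0.209  0.002] F [-0.2 -0.5 -0.6] M [-0.07  0.07 -0.05] w 0.0008 q [ 0.1   0.71  1.7  -0.    0.73  0.31]
shift [ 0.0007 -0.001   0.0107] head -12.08 turn z -0.10312386139014507
```

Call:
drive_tool:
  series:
    - [0.0007,-0.0005,0.006,0,0,0,0]
    - [0,0,0.0035,0,0,0,0]
    - [0,0,0,0,0,0,0]
    - [0,0,0,0,0,0,0]

```text
time: 21.68
position: [0.5456, 0.1661, 0.0354]
tool_rot: [0.777, 0.629, -0.0, -0.0]
ft_force: [-0.5, -0.8, 0.5]
grip_width: 0.0004
```

Call:
drive_tool:
  series:
    - [0,0,0.001,0,0,0,0]
    - [0,0,0.0008,0,0,0,0]
    - [0,0,0,0,0,0,0]
    - [0,0,0,0,0,0,0]

```text
time: 22.18
position: [0.5458, 0.1661, 0.0339]
tool_rot: [0.777, 0.629, 0.0, 0.0]
ft_force: [-0.3, -0.2, 1.7]
grip_width: 0.0008
```

Call:
drive_tool:
  series:
    - [0,0,0.0005,0,0,0,0]
    - [0,0,0,0,0,0,0]
    - [0,0,0,0,0,0,0]

```text
time: 22.55
position: [0.5458, 0.1661, 0.0338]
tool_rot: [0.777, 0.629, 0.0, 0.0]
ft_force: [-1.1, -0.7, 4.9]
grip_width: 0.0007
```

Call:
drive_tool:
  series:
    - [0,0,0.0004,0,0,0,0]
    - [0,0,0.0004,0,0,0,0]
    - [0,0,0,0,0,0,0]
    - [0,0,0,0,0,0,0]

```text
time: 23.05
position: [0.5458, 0.1661, 0.0333]
tool_rot: [0.777, 0.629, 0.0, 0.0]
ft_force: [-1.7, 0.3, 7.8]
grip_width: 0.0005
```

Call:
drive_tool:
  series:
    - [0,0,0.0004,0,0,0,0]
    - [0,0,0.0004,0,0,0,0]
    - [0,0,0,0,0,0,0]
    - [0,0,0,0,0,0,0]

```text
time: 23.55
position: [0.5458, 0.1662, 0.0326]
tool_rot: [0.777, 0.629, 0.0, 0.0]
ft_force: [-1.3, 0.2, 6.8]
grip_width: 0.0004
```

Call:
drive_tool:
  series:
    - [0,0,0.0004,0,0,0,0]
    - [0,0,0.0004,0,0,0,0]
    - [0,0,0,0,0,0,0]
    - [0,0,0,0,0,0,0]

```text
time: 24.05
position: [0.5458, 0.1662, 0.0318]
tool_rot: [0.777, 0.629, 0.0, 0.0]
ft_force: [-1.7, 0.4, 7.6]
grip_width: 0.0004
```

Call:
drive_tool:
  series:
    - [0,0,0.0004,0,0,0,0]
    - [0,0,0.0004,0,0,0,0]
    - [0,0,0,0,0,0,0]
    - [0,0,0,0,0,0,0]

```text
time: 24.55
position: [0.5458, 0.1663, 0.031]
tool_rot: [0.777, 0.629, 0.0, 0.0]
ft_force: [-1.3, 1.2, 8.1]
grip_width: 0.0003
```

Call:
drive_tool:
  series:
    - [0,0,0.0004,0,0,0,0]
    - [0,0,0,0,0,0,0]
    - [0,0,0,0,0,0,0]

```text
time: 24.92
position: [0.5459, 0.1664, 0.0307]
tool_rot: [0.777, 0.629, 0.0, 0.0]
ft_force: [-1.5, 0.8, 8.4]
grip_width: 0.0006
```

Call:
drive_tool:
  series:
    - [0,0,0.0004,0,0,0,0]
    - [0,0,0,0,0,0,0]
    - [0,0,0,0,0,0,0]

```text
time: 25.3
position: [0.5459, 0.1664, 0.0306]
tool_rot: [0.777, 0.629, 0.0, 0.0]
ft_force: [-2.4, 0.1, 10.5]
grip_width: 0.0006
```

Call:
drive_tool:
  series:
    - [0,0,0.0003,0,0,0,0]
    - [0,0,0,0,0,0,0]
    - [0,0,0,0,0,0,0]

```text
time: 25.68
position: [0.5459, 0.1664, 0.0306]
tool_rot: [0.777, 0.629, 0.001, 0.0]
ft_force: [-2.3, 0.7, 12.6]
grip_width: 0.0004
```

Call:
drive_tool:
  series:
    - [0,0,0.0004,0,0,0,0]
    - [0,0,0,0,0,0,0]
    - [0,0,0,0,0,0,0]

```text
time: 26.05
position: [0.5459, 0.1664, 0.0305]
tool_rot: [0.777, 0.629, 0.001, 0.0]
ft_force: [-3.5, 0.6, 13.8]
grip_width: 0.0003
```

Call:
drive_tool:
  series:
    - [0,0,-0.0015,0,0,0,0]
    - [0,0,-0.004,0,0,0,0]
    - [0,0,-0.02,0,0,0,0]
    - [0.018,0,0,0,0,0,0]
    - [0.018,0,0,0,0,0,0]

```text
time: 26.68
position: [0.5534, 0.2025, 0.0536]
tool_rot: [0.777, 0.629, 0.0, -0.0]
ft_force: [-0.1, -0.1, 0.0]
grip_width: 0.0004
```

```bash
python3 - <<'E'
from h import *
st();need([.5536,.2011,.034],-11.98)
E
```

```text
t 26.68 pos [0.5534 0.2025 0.0536] x [0.209 0.978 0.   ] y [ 0.978 -0.209 -0.   ] F [-0.1 -0.1  0. ] M [-0.08  0.06  0.03] w 0.0004 q [0.16 0.71 1.65 0.   0.78 0.37]
shift [-0.0014  0.0005  0.0196] head -12.05 turn z -0.0692114662743677
```

The dowel stopped firm at 13.8 N with the bar top down at the level of the right end. I'll check for rock by pressing the left end again.

Call:
drive_tool:
  series:
    - [0,0,0.012,0,0,0,0]
    - [0,0,0.008,0,0,0,0]
    - [0,0,0.0015,0,0,0,0]
    - [0,0,0,0,0,0,0]
    - [0,0,0,0,0,0,0]

```text
time: 27.3
position: [0.5534, 0.201, 0.0327]
tool_rot: [0.777, 0.629, 0.0, 0.0]
ft_force: [-0.5, -0.4, 0.1]
grip_width: 0.0005
```

Call:
drive_tool:
  series:
    - [0,0,0.0007,0,0,0,0]
    - [0,0,0.0006,0,0,0,0]
    - [0,0,0,0,0,0,0]
    - [0,0,0,0,0,0,0]

```text
time: 27.8
position: [0.5532, 0.2013, 0.0313]
tool_rot: [0.777, 0.629, 0.0, 0.0]
ft_force: [-0.5, -1.2, -0.7]
grip_width: 0.0003
```

Call:
drive_tool:
  series:
    - [0,0,0.0005,0,0,0,0]
    - [0,0,0,0,0,0,0]
    - [0,0,0,0,0,0,0]

```text
time: 28.18
position: [0.5531, 0.2013, 0.0307]
tool_rot: [0.777, 0.629, -0.0, -0.0]
ft_force: [0.1, 0.6, -0.3]
grip_width: 0.0006
```

Call:
drive_tool:
  series:
    - [0,0,0.0004,0,0,0,0]
    - [0,0,0,0,0,0,0]
    - [0,0,0,0,0,0,0]

```text
time: 28.55
position: [0.5533, 0.2013, 0.0306]
tool_rot: [0.777, 0.629, 0.0, 0.0]
ft_force: [-0.8, -0.2, 2.8]
grip_width: 0.0003
```

Call:
drive_tool:
  series:
    - [0,0,0.0004,0,0,0,0]
    - [0,0,0,0,0,0,0]
    - [0,0,0,0,0,0,0]

```text
time: 28.92
position: [0.5533, 0.2013, 0.0305]
tool_rot: [0.777, 0.629, 0.0, 0.0]
ft_force: [0.3, 0.4, 5.6]
grip_width: 0.0008
```

Call:
drive_tool:
  series:
    - [0,0,-0.003,0,0,0,0]
    - [0,0,-0.04,0,0,0,0]
    - [-0.06,0,-0.04,0,0,0,0]
    - [-0.06,0,-0.05,0,0,0,0]
    - [-0.03,0,-0.045,0,0,0,0]

```text
time: 29.55
position: [0.5249, 0.0724, 0.1931]
tool_rot: [0.778, 0.629, -0.001, -0.001]
ft_force: [0.4, -0.2, 0.7]
grip_width: 0.0006
```

Call:
drive_tool:
  series:
    - [0,0,0,0,0,0,0]
    - [0,0,0,0,0,0,0]
    - [0,0,0,0,0,0,0]

```text
time: 29.92
position: [0.525, 0.075, 0.1911]
tool_rot: [0.777, 0.63, -0.001, -0.001]
ft_force: [-0.4, -0.6, 0.3]
grip_width: 0.0005
```

```bash
python3 - <<'E'
from h import *
st();m,p,d=wrist("w6")
def hz(c,r=6):
    u0,v0=map(round,proj(m,np.array(c)));Z=[]
    for v in range(v0-r,v0+r):
        for u in range(u0-r,u0+r):
            if 0<=v<384 and 0<=u<512 and d[v,u]>0:
                o,k=ray(m,u,v);Z.append((o+k*d[v,u])[2])
    return (u0,v0),np.median(Z) if Z else None
a=np.array([.2076,.9782]);n=np.array([.9782,-.2076]);c=np.array([.5375,.1230])
for k,s in((.08,0),(.05,0),(-.05,0),(-.08,0),(.05,.028),(.05,-.028),(-.05,.028)): print(k,s,hz([*(c+k*a+s*n),.03 if s==0 else .02]))
s,_=robot.camera("side");cv2.imwrite("pics/v6.png",np.hstack([cv2.resize(p,(400,300)),cv2.resize(s,(400,300))]))
E
```

```text
t 29.93 pos [0.525  0.075  0.1911] x [ 0.207  0.978 -0.   ] y [ 0.978 -0.207 -0.003] F [-0.4 -0.6  0.3] M [-0.1   0.05  0.01] w 0.0005 q [-0.07  0.44  1.7   0.    1.    0.14]
0.08 0 ((260, 42), np.float64(0.031160622726607717))
0.05 0 ((260, 77), np.float64(0.031299656554683364))
-0.05 0 ((260, 182), np.float64(0.031143353143733676))
-0.08 0 ((260, 211), np.float64(0.031016023435984752))
0.05 0.028 ((290, 78), np.float64(0.020951335109478664))
0.05 -0.028 ((231, 78), np.float64(0.02084163873101333))
-0.05 0.028 ((287, 180), np.float64(0.020967154553778955))
```

View pics/v6.png

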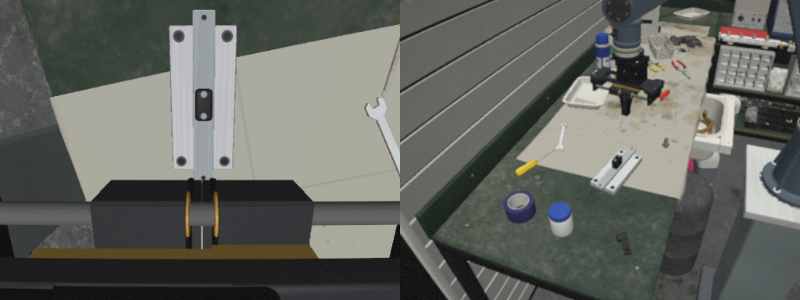

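The bar lies flat and centred. By depth its top is within 0.3 mm end to end, about 10 mm over the face, and the bystanders look unmoved.

```bash
python3 -c "
from rig import robot
print(robot.hand_in())"
```

```text
the job is handed in; nothing more can be done
None
```

The job is done and handed in at about 30 s of the 54 s allowed. The left dowel is home and the bar lies flat down the middle of the cover.

- **Setting down:** I gripped the bar by its block and lowered it until about 1 N of contact, then let go. By depth its left end then rested 4.6 mm higher than its right, so the dowel had not been pushed in.
- **Feeling for rock:** The left end rocked down at about 4–5 N. Pressing on to 9.4 N, it stopped on the face, a bit firmer than "lightly". The right end was firm from first contact. So the left dowel was the proud one.
- **Pressing home:** Over the left dowel the bar slid down steadily at about 8 N to a hard stop. The highest force I read was 13.8 N, about 1.4 kg. The sliding force was below the 10–12 N you stated. The bar's own weight explains some of that, and I didn't resolve the rest.
- **Last checks:** Pressed again to 5.6 N, the left end did not rock. I did not press the right end again after that. Bar top heights along its length are 31.0–31.3 mm against the face at 20.9 mm, so it lies flat. In the last pictures nothing else looked moved, and the arm was clear of everything.

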